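# Hold a slide carrier flush on the sprung tilting microscope stage

## Task

First turn the lamp's brightness collar to 4, the orange mark. Then pick up the blue slide carrier by its fin and hold it, centred and square, flush against the sloped face of the sprung stage, pressing the face about halfway into its travel; finish while still gripping the carrier and pressing. Leave the dish, the dropper bottle and the spare objective where they are.

Things in the scene. Friction and masses are not known exactly. Their poses are not given: they have to be found in the camera images.
- lamp_collar (a joint): Brightness collar on the lamp housing, rad, turning about the vertical; grows clockwise seen from above, 0 (value 0) to 3.14 (value 6), one click per 0.524 rad: value 4 is 2.094. Detents pull it to the nearest click when let go (about 0.1 N m to turn past). It starts at 1, 2 or 3. Marks 0 to 6 on the black plate below are white, the larger one at 4 orange; a white line on the collar points to the set mark
- collar_grip (a point): Point on the collar's axis, 75 mm above the table, 16 mm below the collar's top: the height to grip. The collar is a grey ribbed upright cylinder, 44 mm in diameter, from 51 to 91 mm above the table. Its frame turns with the collar: the white pointer line lies along -y
- carrier: Slide carrier: blue plate 92 (x) x 76 (y) x 6 mm with two glass slides on it and an upright black grip fin in the middle, 44 mm long (x), 12 mm thick (y), from 6 to 42 mm above the underside. 0.1 to 0.2 kg. Origin: centre of the flat underside; x along the fin, z up. Works the same after a half turn about z
- carrier_grip (a point): Middle of the carrier's fin, 30 mm above its underside: where to grip it, fingers closing along the carrier's y across the 12 mm thickness. Axes as carrier
- stage_face (a point): Centre of the upper surface of the stage's bare aluminium face plate, 100 (x) x 84 (y) x 10 mm, orange marks at the corners. z outward normal, x up the slope (away from the robot), y level. It leans towards the robot, 16 to 30 degrees from level, differently each time, and the slope stays put when pressed. Moves in with the plate
- stage_press (a joint): How far the face plate is pushed in along its normal, m: 0 free, 0.012 at the end stop, 0.006 halfway. Springs: 900 N/m, about 1.3 N at the start and 6.7 N halfway
- petri_dish: Bystander: flat round dish, 72 mm in diameter, 14 mm high; origin at the centre of its underside
- dropper_bottle: Bystander: small amber bottle with a red dropper cap, 38 mm in diameter, 76 mm high; origin at the centre of its underside
- spare_objective: Bystander: steel lens barrel standing up, 32 mm in diameter, 42 mm high; origin at the centre of its underside
- lamp: Grey lamp housing, fixed, 124 x 124 mm, 50 mm high, origin at the centre of its underside; the collar stands on the middle of its top; a short black lens snout sticks out 22 mm on its +y side
- stage: Base of the sprung stage, fixed: dark plate 130 (x) x 124 (y) mm, with white cheeks beside the face plate, their outer faces 122 mm apart in y, up to 71 mm high. Origin at the centre of its underside; the free face's centre lies about 85 mm above the table
Mind the look-alikes: they are no part of the job. What is meant by the carrier is not purple, and is the larger of those in its own colour.

How it is judged:
On the way, in this order (a step that is already met when the one before it is completed fails the run):
1. the collar is at 4 (value of joint lamp_collar between 1.96 and 2.23 rad), for 0.2 s.
2. the carrier lies flush on the stage face and presses it in (angle between the z axis of carrier and the z axis of stage_face, either way round below 0.06 rad and distance between carrier and stage_face below 0.015 m and value of joint stage_press above 0.003 m), for 0.2 s.
At the end, for the whole second after the job is handed in: The collar stands at click 4 (within 0.13 rad); the carrier's underside lies flush on the stage face (within 3 degrees), square to it either way round (within 7 degrees) and centred within 10 mm; the face is pressed in 3 to 9 mm; the gripper still grips the carrier by its fin, at rest (all of step 1 and angle between the z axis of carrier and the z axis of stage_face, either way round below 0.05 rad and angle between the x axis of carrier and the x axis of stage_face, either way round below 0.12 rad and distance between carrier and stage_face below 0.01 m and height (world z) of carrier above 0.06 m and value of joint stage_press between 0.003 and 0.009 m and contact force between the fingers and carrier above 2 N and distance between the grasp point and carrier_grip below 0.03 m and linear speed of carrier below 0.02 m/s); the arm keeps its last pose, push and grip.
It fails at once if a bystander was moved by more than 25 mm (distance of any of petri_dish, dropper_bottle, spare_objective from where it was at the start of the episode above 0.025 m).
It also fails if it takes over 56 s, if anything falls off the work surface, if the arm or the gripper's body presses on something with over 40 N, if the wrist force passes 120 N, or if a joint passes its speed limit or range.

## Robot

A 7-joint arm with a two-finger parallel gripper is mounted at the origin on the work surface. World frame = base frame: x ahead of the robot, y to its left, z up, the work surface at z = 0. Lengths are in m, angles in rad, forces in N, time in s.
With the tool pointing down it reaches from about 0.425 to 0.875 m from the base axis. Payload 4.7 kg.
Tool frame: the origin (TCP) lies between the finger pads; the fingertips stand 8 mm ahead of it and the grasp point (between the pads) lies 11 mm behind it; z points along the fingers, y is the direction in which the jaws open and shut (so a half turn about z gives the same grasp; the last joint's range is limited). The gripper opens to 87 mm and grips with 3 to 60 N. Pads are 19 mm wide; open, the fingers measure 117 mm over their backs; the gripper's body (75 mm by 190 mm) begins 51 mm behind the grasp point.
Start: joints at [1.329, 0.321, -0.07, 1.45, 0.023, 1.371, -0.057], TCP at [0.164, -0.629, 0.231] pointing down, gripper open.
Joint ranges: [-2.86, 2.86], [-0.3, 2.09], [-1.38, 1.24], [0.06, 2.45], [-1.56, 4.7], [0.09, 2.05], [-2.69, 2.69]. Speed limits (rad/s): [2.57, 2.57, 3.14, 3.14, 3.14, 3.14, 3.14].

## Interface

Orientations are given as a rotation vector (axis times angle).
In Python, from bench import ctrl, optics, ticket gives the robot as it stands.
- The arm moves only by the tool play_rows, never from a script. Its argument "motion" is a list of rows, each a list of 5 numbers: the closure, from 0 (fully open) to 1 (shut), then the shift along the tool's x, y, z in cm, then the turn about the tool's z in rad. In form: [[jaw, tx, ty, tz, spin], ...]. A call has 1 to 20 rows; each row shifts and turns the commanded pose from where the row before left it, along the tool's axes as they then stand; what a row does not reach is not made up. A row lasts 1/8 s, in which the tool goes at most 62.5 mm and 10.7 degrees, less where a joint would pass 70% of its speed; a pose out of reach is approached as far as the arm can. A call is refused whole if a number of a shift passes 6.25 or a number of a turn 0.188, either way. A call with a gripper value outside its range is refused whole. The fingers move at their own pace and stop on an object; "force" is the grip in N (left out, the last holds). Time passes only in rows, so rows that do not move let the fingers close. It gives the time, the measured TCP pose, the force and the opening at its end, in the units of the state.
- ctrl.get_state(): the state, without advancing time (a new reading comes with each control period).
- optics.get_image(name): name is "side" or "top"; returns the picture (384x512x3 uint8, red, green, blue); there is no depth.
- optics.calibration(name): a dict with "K" (3x3 intrinsics, pixels), "pose" (4x4, takes a point from camera to world coordinates). Camera axes: x right, y down, z forward; pixel columns grow to the right and rows downward; lengths in m; the calibration is good to about 2 mm. A picture is of the moment at which its call begins. calibration takes no time and is no camera call.
- ticket.close_job(): hands the job in, once; it reports no verdict.
The state is a dict: "time": time; "joint_positions": joint angles; "qd": joint speeds; "joint_torque": joint torques, N m; "position": TCP position; "tool_rot": TCP orientation; "ft_force": force on the tool from outside, world axes, zero at the start; "torque": the same for the moment, N m; "grip_width": opening from 0.0 (shut) to 1.0 (fully open).
Only numpy, scipy, OpenCV 4.12 (cv2) and the standard library are available. Lean on these libraries where they do the work, as an engineer would, in place of code of your own. Each camera call takes 0.05 s, during which the arm holds its last target.

## Working session

There is one attempt and no reset: what is moved stays moved. The work goes in short steps, Python scripts to look and compute and a tool call to move; the robot and the scene stay as the last step left them, time stands still between calls to the robot, and variables do not carry over. Pictures are saved under pics/ and viewed, and the job is handed in when it is done.

Besides the shell and the picture viewer there is one more tool, called after "Call:" by a JSON object that holds its "api" and its "payload". play_rows: Moves the arm, as the interface text tells. Its arguments: {"type":"object","properties":{"motion":{"type":"array"},"force":{"type":"number"}},"required":["motion"]}

```bash
mkdir -p pics; ls; python3 - <<'E'
from bench import ctrl, optics, ticket
import cv2
print(ctrl.get_state())
for n in ("side","top"):
    c=optics.calibration(n); print(n,c["K"].round(1).tolist(),c["pose"].round(4).tolist())
    im=optics.get_image(n); cv2.imwrite(f"pics/{n}0.png",im[:,:,::-1])
E
```

```text
pics
{'time': 0.0, 'joint_positions': array([ 1.32908766,  0.32185888, -0.0700978 ,  1.45164737,  0.02258607,
        1.37080841, -0.05693258]), 'qd': array([-1.38900700e-03,  1.53978914e-03, -2.86622231e-04,  6.33980178e-04,
       -5.55665365e-05,  1.07183081e-04, -8.67280126e-05]), 'joint_torque': array([ 9.50255926e-04, -4.91294074e+01, -4.03361712e-01, -3.12526882e+01,
       -6.37930096e-02,  4.37905372e-02,  1.61596613e-04]), 'position': array([ 0.16429848, -0.62834276,  0.22945217]), 'tool_rot': array([-3.11403707e+00, -4.00496222e-01,  5.10917621e-04]), 'ft_force': array([ 0.44343823, -0.23767158, -0.22064563]), 'torque': array([-0.02920027,  0.01580027, -0.0461951 ]), 'grip_width': 1.0023269119507865}
side [[348.4, 0.0, 258.7], [0.0, 348.4, 193.2], [0.0, 0.0, 1.0]] [[0.9848, -0.1224, 0.1234, 0.5143], [-0.1737, -0.6997, 0.693, -0.5944], [0.0015, -0.7039, -0.7103, 0.6899], [0.0, 0.0, 0.0, 1.0]]
top [[398.1, 0.0, 254.9], [0.0, 398.1, 192.0], [0.0, 0.0, 1.0]] [[-0.0005, -0.9906, 0.1365, 0.48], [-1.0, 0.0009, 0.0027, -0.002], [-0.0028, -0.1365, -0.9906, 1.0395], [0.0, 0.0, 0.0, 1.0]]
```

View pics/side0.png

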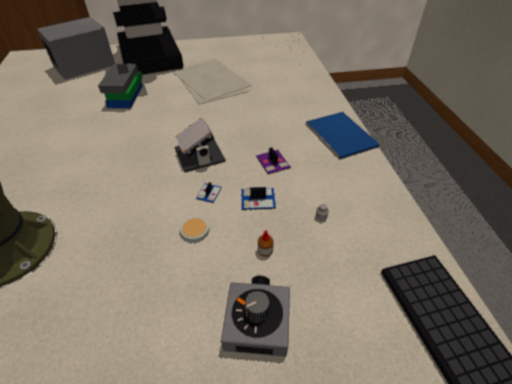

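View pics/top0.png

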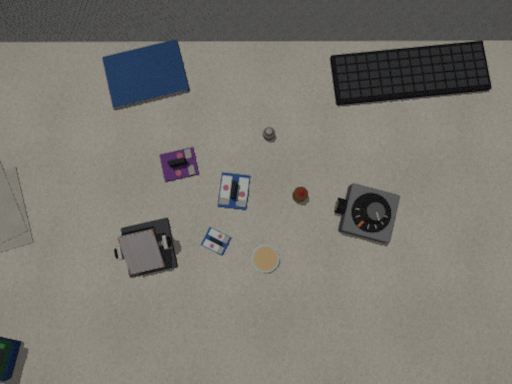

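The top view shows a large blue carrier at (235,191), a small blue one at (216,240), and a purple one at (180,164). The other blue things are a notebook at (146,75) and a box at the left edge. By the description the carrier is the large blue one at (235,191). The lamp is at (370,213) and the stage at (145,250). I'll check this in crops.

```bash
python3 - <<'E'
import cv2
t=cv2.imread("pics/top0.png"); s=cv2.imread("pics/side0.png")
def crop(im,x,y,w,h,k,n): cv2.imwrite(f"pics/{n}.png",cv2.resize(im[y:y+h,x:x+w],None,fx=k,fy=k,interpolation=cv2.INTER_CUBIC))
crop(t,330,175,80,75,8,"c_lamp_t"); crop(s,215,270,90,90,6,"c_lamp_s")
crop(t,150,140,110,120,5,"c_car_t"); crop(s,165,110,130,110,6,"c_car_s"); crop(t,110,210,80,75,8,"c_stage_t")
crop(s,165,110,65,65,9,"c_stage_s")
E
```

```text
(no output)
```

View pics/c_lamp_t.png

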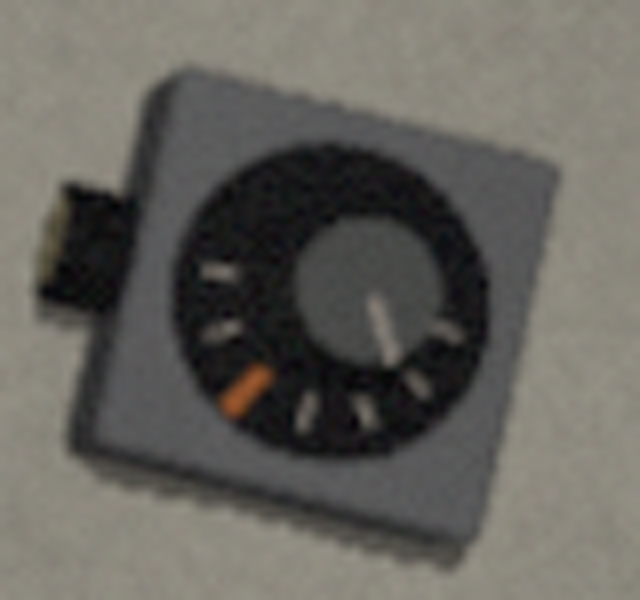

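View pics/c_lamp_s.png

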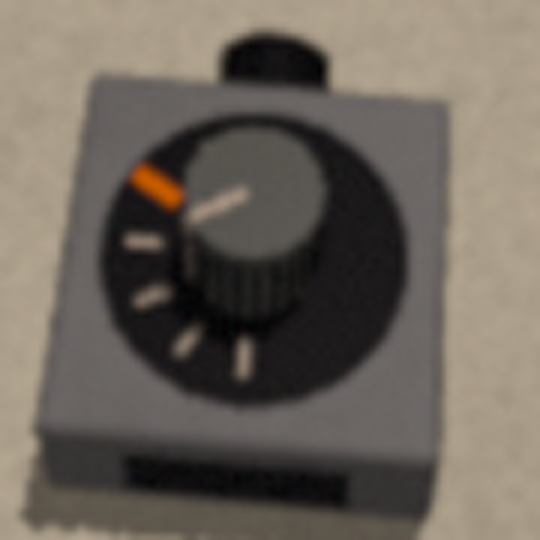

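View pics/c_car_t.png

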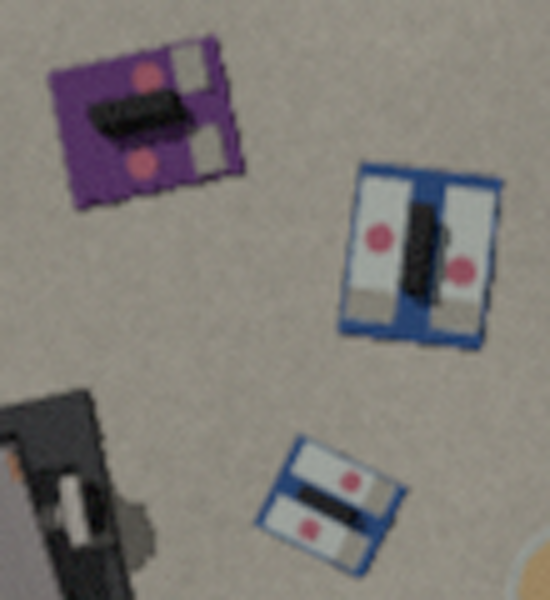

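View pics/c_car_s.png

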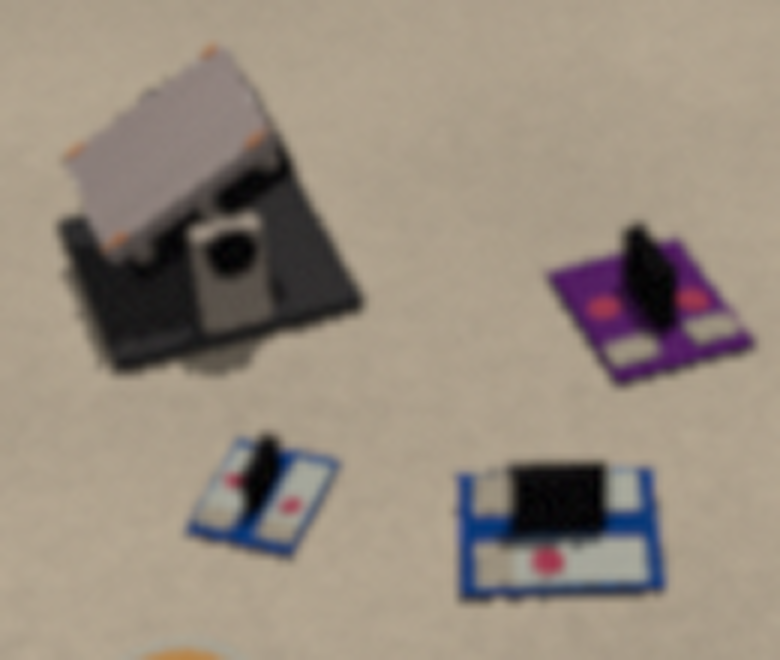

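View pics/c_stage_t.png

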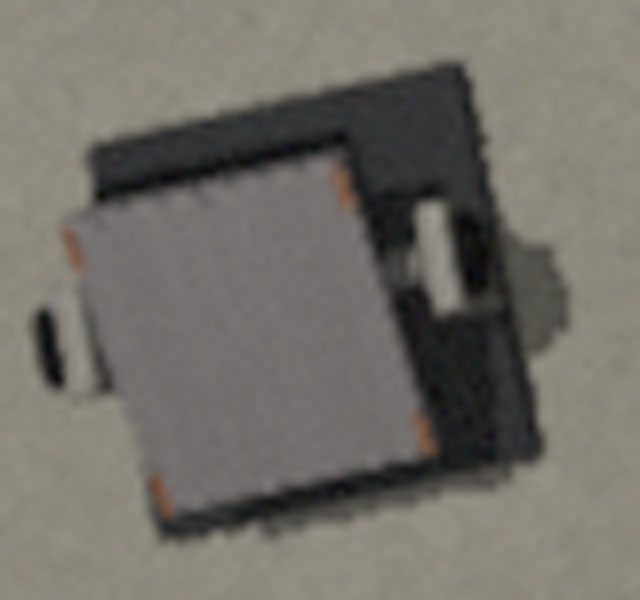

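View pics/c_stage_s.png

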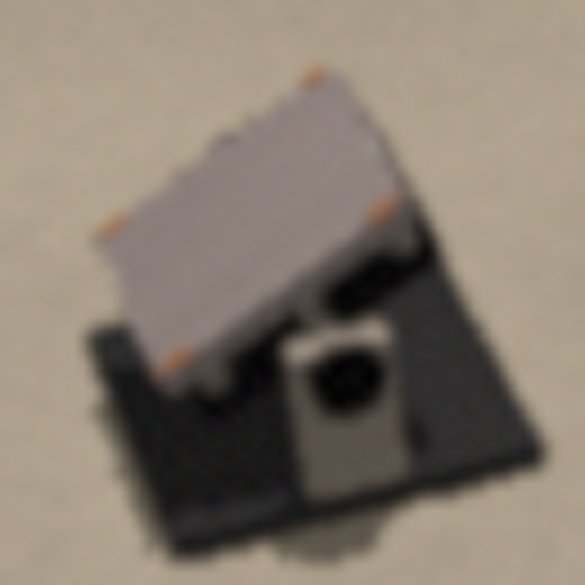

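```bash
cat > h.py <<'E'
import numpy as np, json
from bench import ctrl, optics, ticket
from scipy.optimize import least_squares
from scipy.spatial.transform import Rotation as R
C={n:optics.calibration(n) for n in("side","top")}
def proj(n,P):
    T=np.linalg.inv(C[n]["pose"]); p=(T[:3,:3]@np.atleast_2d(P).T).T+T[:3,3]
    q=(C[n]["K"]@p.T).T; return q[:,:2]/q[:,2:]
def tri(t,s):
    return least_squares(lambda X:np.r_[proj("top",X)[0]-t,proj("side",X)[0]-s],[.5,0,.05])
def fit(model,p0,t,s):
    f=lambda p:np.r_[(proj("top",model(p))-t).ravel(),(proj("side",model(p))-s).ravel()]
    r=least_squares(f,p0,loss="soft_l1"); return r.x,np.sqrt(np.mean(f(r.x)**2)),f(r.x)
E
cat > m1.py <<'E'
from h import *
a=lambda l,k,o:np.array(l)/k+np.array(o)
r=tri(a([370,290],8,[330,175]),a([258,192],6,[215,270])); print("collar top",r.x.round(4),r.fun.round(2))
# lamp orange mark/plate rim skip ; bottle etc
t=a([[65,218],[340,155],[438,458],[165,515]],8,[110,210]); s=a([[320,66],[405,210],[160,375],[97,235]],9,[165,110])
for i in range(4):
    q=tri(t[i],s[i]); print(q.x.round(4),q.fun.round(2))
L=np.array([[50,42,0],[50,-42,0],[-50,-42,0],[-50,42,0]])/1e3
# stage: x up slope: R = Rz(yaw) Ry(-tilt)
m=lambda p:(R.from_euler('ZY',[p[3],-p[4]]).apply(L))+p[:3]
p,e,f=fit(m,[.4,.3,.085,.2,.4],t,s); print("stage",p.round(4),np.degrees(p[3:]),e,f.round(1))
t=a([[362,163],[502,182],[482,348],[340,330]],5,[150,140]); s=a([[658,466],[664,592],[462,600],[458,473]],6,[165,110])
for i in range(4):
    q=tri(t[i],s[i]); print(q.x.round(4),q.fun.round(2))
L2=np.array([[46,38,0],[46,-38,0],[-46,-38,0],[-46,38,0]])/1e3
m=lambda p:(R.from_euler('Z',[p[3]]).apply(L2))+p[:3]
p,e,f=fit(m,[.4,.0,.006,0],t,s); print("carrier",p.round(4),np.degrees(p[3:]),e,f.round(1))
E
python3 m1.py
```

```text
collar top [ 0.5663 -0.2891  0.0919] [-0.01 -0.98 -0.74  0.14]
[0.5012 0.3186 0.1083] [ 0.02  0.51  0.64 -0.11]
[0.5209 0.2409 0.102 ] [-0.   -0.02 -0.02  0.  ]
[0.4341 0.2183 0.0643] [-0.08 -1.1  -1.29  0.2 ]
[0.416  0.3004 0.0625] [-0.05 -0.64 -0.79  0.12]
stage [0.4678 0.2697 0.0841 0.2241 0.456 ] [12.83772647 26.12508481] 0.6577204518630181 [-0.5  0.1  0.5 -0.1 -0.1 -0.9 -0.1 -0.1  1.   0.1 -0.1 -0.7 -1.4  0.7
 -1.2  0.2]
[0.6774 0.0862 0.0061] [ 0.06 -1.18 -1.23  0.27]
[0.6666 0.0125 0.0013] [ 0.03 -0.65 -0.64  0.14]
[0.5779 0.0229 0.0017] [-0.   -0.49 -0.49  0.09]
[0.5867 0.0968 0.0074] [ 0.   -0.44 -0.46  0.09]
carrier [ 0.6272  0.0548  0.0038 -0.1258] [-7.20817298] 0.6804918873306229 [-0.  -1.1  0.5 -1.4  0.  -0.2 -0.4 -0.2 -1.2  0.7  0.1 -0.3 -0.9 -0.4
 -0.6  0.7]
```

```bash
cat >> h.py <<'E'
def go(pos,yaw=None):
    "tool-frame shift cm to reach TCP pos, at the present attitude; yaw = world angle of tool x; spin wanted (mod pi)"
    s=ctrl.get_state(); Rm=R.from_rotvec(s["tool_rot"]).as_matrix()
    psi=np.arctan2(Rm[1,0],Rm[0,0]); 
    print("t",round(s["time"],3),"pos",s["position"].round(4),"psi",psi.round(4),"tilt",Rm[:,2].round(4),"q",s["joint_positions"].round(3),"F",s["ft_force"].round(2),"T",s["torque"].round(3),"w",round(s["grip_width"],3))
    if pos is not None: print("shift cm",(Rm.T@(np.array(pos)-s["position"])*100).round(2))
    if yaw is not None: print("spin", ((psi-yaw+np.pi/2)%np.pi-np.pi/2).round(4))
E
python3 -c "
from h import *
go([.566,-.289,.2])"
```

```text
t 0.1 pos [ 0.1643 -0.6284  0.2296] psi 0.2558 tilt [-5.0e-04  1.6e-03 -1.0e+00] q [ 1.329  0.322 -0.07   1.452  0.023  1.371 -0.057] F [-0.59  0.58  0.44] T [-0.013  0.006  0.033] w 1.001
shift cm [ 47.45 -22.66   2.99]
```

Call:
{"api": "play_rows", "payload": {"motion": [[0,3.95,-1.89,0.25,0],[0,3.95,-1.89,0.25,0],[0,3.95,-1.89,0.25,0],[0,3.95,-1.89,0.25,0],[0,3.95,-1.89,0.25,0],[0,3.95,-1.89,0.25,0],[0,3.95,-1.89,0.25,0],[0,3.95,-1.89,0.25,0],[0,3.95,-1.89,0.25,0],[0,3.95,-1.89,0.25,0],[0,3.95,-1.89,0.25,0],[0,3.95,-1.89,0.25,0],[0,0,0,0,0],[0,0,0,0,0]], "force": 25}}

```text
time: 1.85
position: [0.565, -0.29, 0.1999]
tool_rot: [3.116, 0.4, -0.002]
ft_force: [0.0, -0.3, -0.3]
grip_width: 1.001
```

```bash
python3 -c "
from h import *
go([.566,-.289,.064])
import cv2
for n in ('side','top'):
    cv2.imwrite('pics/%s1.png'%n,optics.get_image(n)[:,:,::-1])
"
```

```text
t 1.85 pos [ 0.565  -0.29    0.1999] psi 0.2556 tilt [-1.5e-03 -3.0e-04 -1.0e+00] q [ 0.727  0.329 -0.369  1.522  0.121  1.315 -0.97 ] F [ 0.03 -0.34 -0.3 ] T [ 0.006  0.019 -0.011] w 1.001
shift cm [ 0.15 -0.07 13.59]
```

View pics/side1.png

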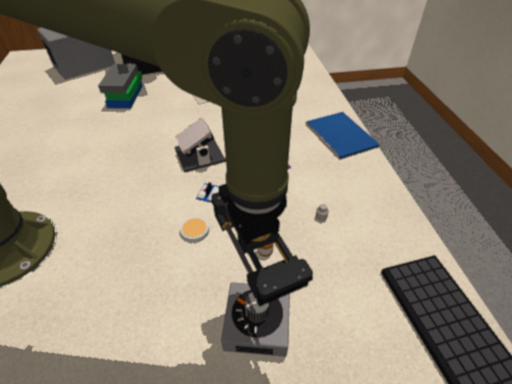

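The gripper straddles the collar at side (258,305). I'll descend and grip.

Call:
{"api": "play_rows", "payload": {"motion": [[0,0.15,-0.07,2,0],[0,0,0,2.5,0],[0,0,0,2.5,0],[0,0,0,2.5,0],[0,0,0,2,0],[0,0,0,1.3,0],[0,0,0,0.8,0],[0,0,0,0,0],[1,0,0,0,0],[1,0,0,0,0],[1,0,0,0,0],[1,0,0,0,0],[1,0,0,0,0],[1,0,0,0,0]], "force": 25}}

```text
time: 3.7
position: [0.5667, -0.2875, 0.0646]
tool_rot: [-3.115, -0.401, 0.001]
ft_force: [-1.3, 2.9, 2.6]
grip_width: 0.503
```

```bash
python3 -c "
from h import *
go([.566,-.289,.064])
import cv2
for n in ('side',):
    cv2.imwrite('pics/%s2.png'%n,cv2.resize(optics.get_image(n)[240:370,190:330,::-1],None,fx=4,fy=4))
"
```

```text
t 3.7 pos [ 0.5667 -0.2875  0.0646] psi 0.2563 tilt [-0.001   0.0012 -1.    ] q [ 0.71   0.442 -0.354  1.658  0.169  1.073 -1.008] F [-1.33  2.93  2.63] T [0.586 0.426 0.014] w 0.503
shift cm [-0.1   0.13  0.06]
```

View pics/side2.png

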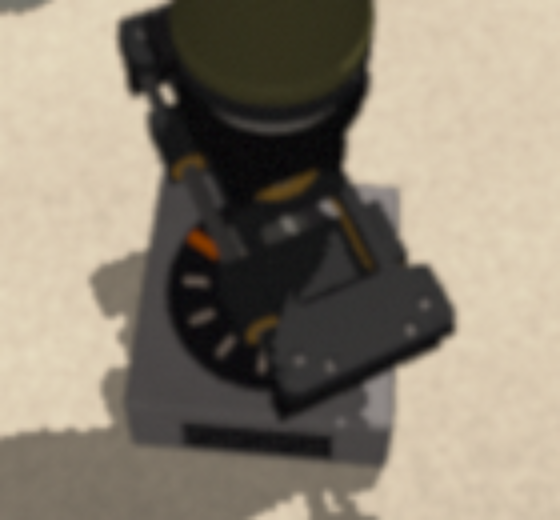

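Call:
{"api": "play_rows", "payload": {"motion": [[1,0,-0.12,0,0],[1,0,0,0,0.15],[1,0,0,0,0.15],[1,0,0,0,0.15],[1,0,0,0,0.15],[1,0,0,0,0.15],[1,0,0,0,0.15],[1,0,0,0,0.15],[1,0,0,0,0],[1,0,0,0,0],[1,0,0,0,0]]}}

```text
time: 5.12
position: [0.5663, -0.2888, 0.0646]
tool_rot: [2.896, -1.214, 0.001]
ft_force: [-2.1, -3.9, -0.4]
grip_width: 0.499
```

```bash
python3 -c "
from h import *
go([.566,-.289,.064])
import cv2
for n in ('side',):
    cv2.imwrite('pics/%s3.png'%n,cv2.resize(optics.get_image(n)[240:370,190:330,::-1],None,fx=4,fy=4))
"
```

```text
t 5.125 pos [ 0.5663 -0.2888  0.0646] psi -0.7937 tilt [-0.     -0.0018 -1.    ] q [ 0.566  0.421 -0.17   1.666  0.081  1.06  -1.994] F [-2.08 -3.86 -0.4 ] T [-0.821  0.349 -0.018] w 0.499
shift cm [-0.    0.03  0.06]
```

View pics/side3.png

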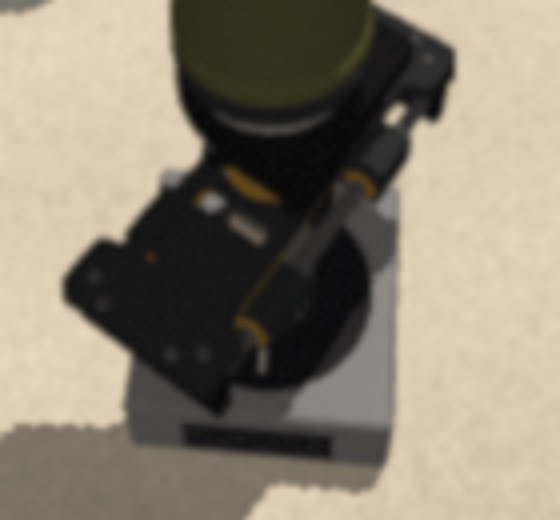

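Call:
{"api": "play_rows", "payload": {"motion": [[0,0,0,0,0],[0,0,0,0,0],[0,0,0,0,0],[0,0,0,0,0],[0,0,0,-1.5,0],[0,0,0,-3,0],[0,0,0,-4,0],[0,0,0,-4,0],[0,0,0,-2,0],[0,0,0,0,0]]}}

```text
time: 6.42
position: [0.5675, -0.2876, 0.2114]
tool_rot: [2.897, -1.215, 0.005]
ft_force: [-1.0, -0.1, -0.7]
grip_width: 1.0
```

```bash
python3 -c "
from h import *
go([.627,.055,.2],-.126)
import cv2
for n in ('side','top'):
    cv2.imwrite('pics/%s4.png'%n,optics.get_image(n)[:,:,::-1])
s=cv2.imread('pics/side4.png')[240:370,190:330];cv2.imwrite('pics/side4c.png',cv2.resize(s,None,fx=5,fy=4,interpolation=2))
"
```

```text
t 6.425 pos [ 0.5675 -0.2876  0.2114] psi -0.7942 tilt [ 0.0031 -0.0016 -1.    ] q [ 0.57   0.304 -0.177  1.514  0.055  1.325 -1.977] F [-1.01 -0.13 -0.74] T [ 0.089 -0.037 -0.002] w 1.0
shift cm [-20.27 -28.26   1.11]
spin -0.6682
```

View pics/side4c.png

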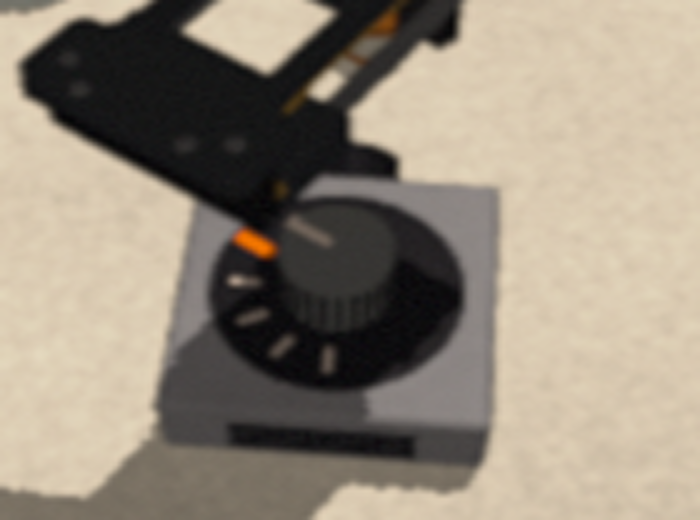

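Call:
{"api": "play_rows", "payload": {"motion": [[0,0,0,0,-0.167],[0,0,0,0,-0.167],[0,0,0,0,-0.167],[0,0,0,0,-0.167],[0,0.18,-3.86,0.12,0],[0,0.18,-3.86,0.12,0],[0,0.18,-3.86,0.12,0],[0,0.18,-3.86,0.12,0],[0,0.18,-3.86,0.12,0],[0,0.18,-3.86,0.12,0],[0,0.18,-3.86,0.12,0],[0,0.18,-3.86,0.12,0],[0,0.18,-3.86,0.12,0],[0,0,0,0,0],[0,0,0,0,0]]}}

```text
time: 8.4
position: [0.6256, 0.0543, 0.1969]
tool_rot: [3.134, -0.198, -0.005]
ft_force: [-0.3, -1.5, -0.1]
grip_width: 0.997
```

```bash
python3 -c "
from h import *
go([.627,.055,.022],-.126)
import cv2
for n in ('side','top'):
    cv2.imwrite('pics/%s5.png'%n,optics.get_image(n)[:,:,::-1])
s=cv2.imread('pics/side5.png')
cv2.imwrite('pics/s5c.png',np.hstack([cv2.resize(s[250:350,210:310],(400,400),interpolation=2),cv2.resize(s[150:250,200:300],(400,400),interpolation=2)]))
# pointer expectation
c=np.array([.5665,-.2885,0])
"
```

```text
t 8.4 pos [0.6256 0.0543 0.1969] psi -0.1264 tilt [-0.003 -0.001 -1.   ] q [ 0.226  0.326 -0.442  1.54   0.143  1.31  -1.93 ] F [-0.32 -1.45 -0.08] T [ 0.01  -0.023 -0.025] w 0.997
shift cm [ 0.18 -0.11 17.49]
spin -0.0004
```

View pics/s5c.png

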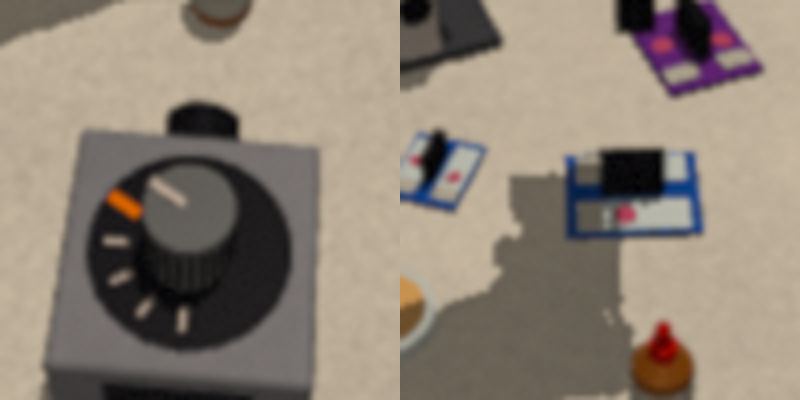

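View pics/top5.png

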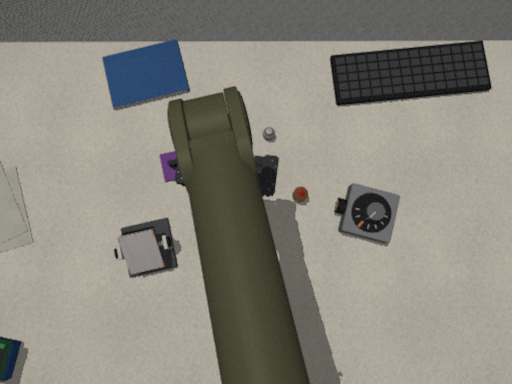

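The pointer lines up with the orange mark in both views: side (pic pixel 165,190), top (373,215) towards (361,224). Next I descend on the fin.

Call:
{"api": "play_rows", "payload": {"motion": [[0,0.18,-0.1,2,0],[0,0,0,3,0],[0,0,0,3.5,0],[0,0,0,3.5,0],[0,0,0,2.5,0],[0,0,0,1.8,0],[0,0,0,1.1,0],[0,0,0,0,0],[0.6,0,0,0,0],[0.9,0,0,0,0],[1,0,0,0,0],[1,0,0,0,0],[1,0,0,0,0],[1,0,0,0,0],[1,0,0,0,0],[1,0,0,0,0]], "force": 25}}

```text
time: 10.5
position: [0.6283, 0.0561, 0.0247]
tool_rot: [3.135, -0.198, -0.0]
ft_force: [0.4, 0.5, -0.2]
grip_width: 0.172
```

```bash
python3 -c "
from h import *
go([.627,.055,.022],-.126)
import cv2
s=optics.get_image('side')[:,:,::-1]
cv2.imwrite('pics/s6c.png',cv2.resize(s[140:260,190:330],None,fx=5,fy=5,interpolation=2))
"
```

```text
t 10.5 pos [0.6283 0.0561 0.0247] psi -0.1262 tilt [-1.e-04 -0.e+00 -1.e+00] q [ 0.196  0.488 -0.41   1.696  0.223  1.004 -1.989] F [ 0.43  0.48 -0.18] T [-0.026  0.025 -0.039] w 0.172
shift cm [-0.12  0.12  0.27]
spin -0.0002
```

View pics/s6c.png

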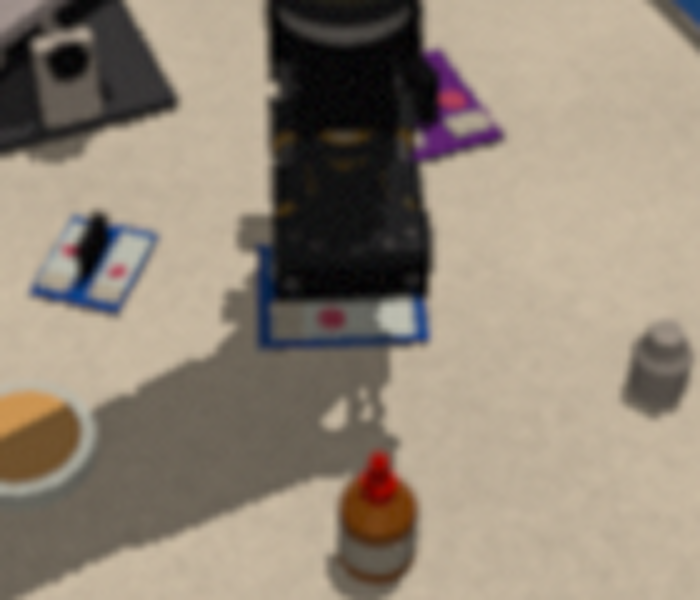

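Call:
{"api": "play_rows", "payload": {"motion": [[1,0,0,0,0],[1,0,0,0,0],[1,0,0,0,0]]}}

```text
time: 10.92
position: [0.6283, 0.0561, 0.0247]
tool_rot: [3.135, -0.198, 0.0]
ft_force: [-0.8, 0.1, 0.4]
grip_width: 0.136
```

Call:
{"api": "play_rows", "payload": {"motion": [[1,0,0,-1,0],[1,0,0,-2.5,0],[1,0,0,-4,0],[1,0,0,-4,0],[1,0,0,-3.5,0],[1,0,0,-2,0],[1,0,0,0,-0.175],[1,0,0,0,-0.175],[1,0,0,0,0],[1,0,0,0,0]]}}

```text
time: 12.18
position: [0.628, 0.0559, 0.1942]
tool_rot: [3.122, 0.346, -0.002]
ft_force: [-0.8, 0.1, -0.9]
grip_width: 0.136
```

```bash
cat >> h.py <<'E'
def tgt(P,yaw,tilt,h,d):
    n=R.from_euler('ZY',[yaw,-tilt]).apply([0,0,1]); return np.array(P)+(h+d)*n-np.array([0,0,.011])
P=[.4678,.2697,.0841]; YAW=.224; TILT=.456
E
python3 -c "
from h import *
t=tgt(P,YAW,TILT,.0357,.05); print(t, tgt(P,YAW,TILT,.0357,-.006)); go(t,YAW)
import cv2
for n in ('side','top'):
    s=optics.get_image(n)[:,:,::-1]
    cv2.imwrite('pics/%s7.png'%n,s)
"
```

```text
[0.43100396 0.26131701 0.15004327] [0.45504805 0.26679481 0.09976529]
t 12.175 pos [0.628  0.0559 0.1942] psi 0.2208 tilt [-1.e-03 -1.e-04 -1.e+00] q [ 0.263  0.339 -0.493  1.537  0.164  1.307 -1.599] F [-0.77  0.08 -0.94] T [ 0.011  0.029 -0.032] w 0.136
shift cm [-14.72 -24.36   4.44]
spin -0.0032
```

View pics/side7.png

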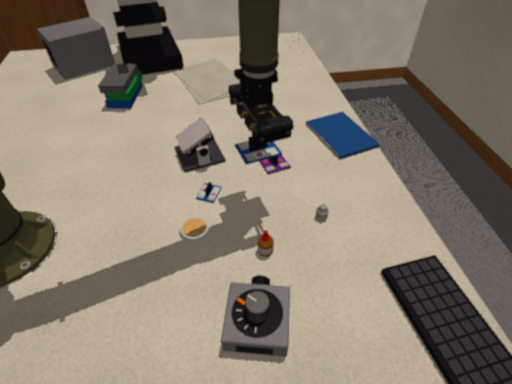

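Call:
{"api": "play_rows", "payload": {"motion": [[1,-1.47,-2.44,0,0],[1,-1.47,-2.44,0,0],[1,-1.47,-2.44,0,0],[1,-1.47,-2.44,0,0],[1,-1.47,-2.44,0,0],[1,-1.47,-2.44,0,0],[1,-1.47,-2.44,0,0],[1,-1.47,-2.44,0,0],[1,-1.47,-2.44,0,0],[1,-1.47,-2.44,0,0],[1,0,0,0,0],[1,0,0,0,0]]}}

```text
time: 13.78
position: [0.431, 0.261, 0.1948]
tool_rot: [3.121, 0.35, 0.001]
ft_force: [0.7, 0.0, -1.4]
grip_width: 0.133
```

```bash
python3 -c "
from h import *
t=tgt(P,YAW,TILT,.0357,.04); print(t, tgt(P,YAW,TILT,.0357,-.006)); go(t,YAW)
import cv2
for n in ('side','top'):
    s=optics.get_image(n)[:,:,::-1]
    cv2.imwrite('pics/%s8.png'%n,s)
s=cv2.imread('pics/side8.png')
cv2.imwrite('pics/s8c.png',cv2.resize(s[60:190,130:270],None,fx=5,fy=4.5,interpolation=2))
"
```

```text
[0.43529755 0.26229519 0.14106506] [0.45504805 0.26679481 0.09976529]
t 13.775 pos [0.431  0.261  0.1948] psi 0.2235 tilt [ 7.e-04 -6.e-04 -1.e+00] q [ 0.061  0.068 -0.679  1.836  0.046  1.253 -1.979] F [ 0.66  0.04 -1.36] T [-0.02  -0.073  0.002] w 0.133
shift cm [ 0.44 -0.04  5.37]
spin -0.0005
```

View pics/s8c.png

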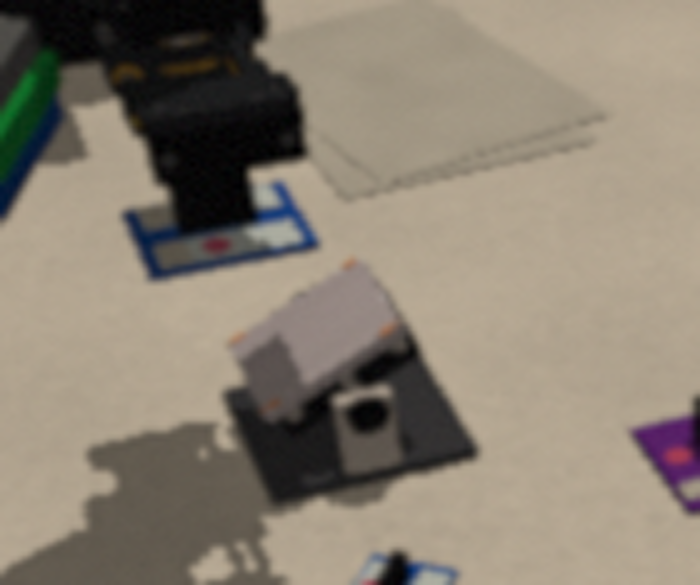

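View pics/top8.png

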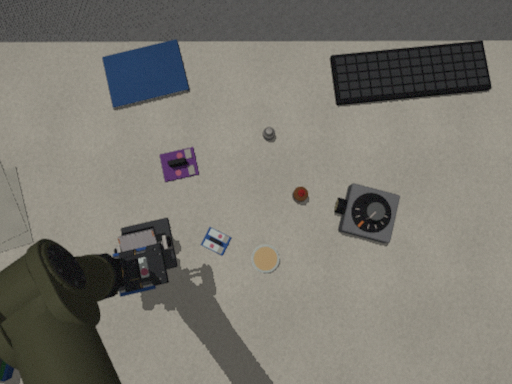

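```bash
python3 -c "
from h import *
L2=np.array([[46,38,0],[46,-38,0],[-46,-38,0],[-46,38,0]])/1e3
w=np.array([[282,181],[318,243],[152,278],[125,213]])/[5,4.5]+[130,60]
m=lambda p:R.from_euler('Z',[p[2]]).apply(L2)+[p[0],p[1],.176]
f=lambda p:(proj('side',m(p))-w).ravel()
r=least_squares(f,[.431,.261,.22]); print(r.x,r.fun.round(2)); print((proj('side',m([.431,.261,.2235]))-w).round(2))
L=np.array([[50,42,0],[50,-42,0],[-50,-42,0],[-50,42,0]])/1e3
w2=np.array([[352,262],[402,330],[275,415],[232,343]])/[5,4.5]+[130,60]
ms=lambda p:R.from_euler('ZY',[p[3],-p[4]]).apply(L)+p[:3]
print((proj('side',ms(P+[YAW,TILT]))-w2).round(2))
"
```

```text
[0.43194262 0.25763203 0.23371041] [ 0.44  0.13  0.72 -0.04 -0.31 -0.14 -0.84 -0.08]
[[ 0.24 -0.41]
 [ 0.22 -0.56]
 [-0.83 -0.89]
 [-1.04 -0.81]]
[[ 1.2  -0.76]
 [-0.5  -0.73]
 [-3.63  0.19]
 [-1.81  0.11]]
```

Call:
{"api": "play_rows", "payload": {"motion": [[1,0.1,0,1.2,0],[1,0.1,0,1.4,0],[1,0.12,0,1.4,0],[1,0.12,0,1.37,0],[1,0.11,0,0.22,0],[1,0.11,0,0.22,0],[1,0.11,0,0.22,0],[1,0.11,0,0.22,0],[1,0,0,0,0]], "force": 8}}

```text
time: 15.0
position: [0.4395, 0.2633, 0.1322]
tool_rot: [3.122, 0.351, 0.0]
ft_force: [0.2, -0.2, -1.0]
grip_width: 0.139
```

```bash
cat > look.py <<'E'
import sys
from h import *
import cv2
k=sys.argv[1]
go(tgt(P,YAW,TILT,.0357,-.006),YAW)
s=optics.get_image('side')[:,:,::-1]; t=optics.get_image('top')[:,:,::-1]
cv2.imwrite(f'pics/look{k}.png',np.hstack([cv2.resize(s[95:175,155:235],(480,480),interpolation=2),cv2.resize(t[210:285,105:157],(320,480),interpolation=2)]))
cv2.imwrite(f'pics/rs{k}.png',s);cv2.imwrite(f'pics/rt{k}.png',t)
E
python3 look.py a
```

```text
t 15.0 pos [0.4395 0.2633 0.1322] psi 0.2238 tilt [ 1.e-04 -1.e-04 -1.e+00] q [ 0.041  0.153 -0.678  1.892  0.106  1.132 -2.023] F [ 0.19 -0.19 -0.96] T [ 0.     0.014 -0.051] w 0.139
shift cm [1.6  0.   3.25]
spin -0.0002
```

View pics/looka.png

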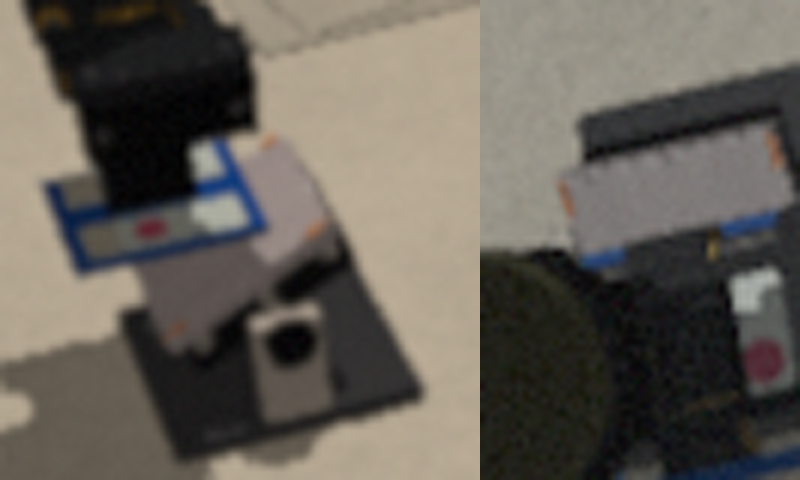

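The carrier is level above the face, with its blue far edge at look (740,225) parallel to the face's far edge. I'll continue along the normal.

Call:
{"api": "play_rows", "payload": {"motion": [[1,0.11,0,0.22,0],[1,0.11,0,0.22,0],[1,0.11,0,0.22,0],[1,0.11,0,0.22,0],[1,0.11,0,0.22,0],[1,0.11,0,0.22,0],[1,0.11,0,0.22,0],[1,0,0,0,0]]}}

```text
time: 16.1
position: [0.4467, 0.265, 0.1169]
tool_rot: [3.122, 0.351, -0.001]
ft_force: [-1.4, -1.1, 1.4]
grip_width: 0.135
```

```bash
python3 look.py b
```

```text
t 16.1 pos [0.4467 0.265  0.1169] psi 0.224 tilt [-5.e-04 -3.e-04 -1.e+00] q [ 0.032  0.189 -0.673  1.891  0.131  1.106 -2.038] F [-1.35 -1.12  1.44] T [-0.149  0.287 -0.015] w 0.135
shift cm [0.85 0.01 1.71]
spin -0.0
```

View pics/lookb.png

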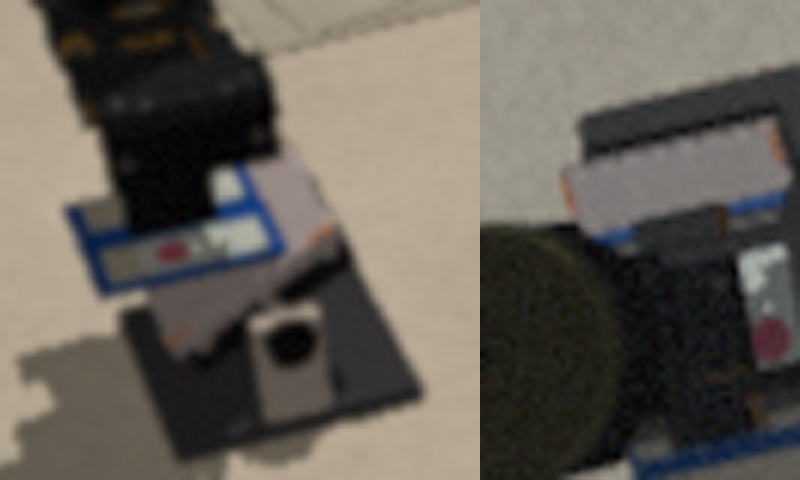

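Call:
{"api": "play_rows", "payload": {"motion": [[1,0.09,0,0.18,0],[1,0.09,0,0.18,0],[1,0.09,0,0.18,0],[1,0.09,0,0.18,0],[1,0,0,0,0]]}}

```text
time: 16.82
position: [0.4484, 0.2654, 0.1088]
tool_rot: [3.121, 0.351, -0.007]
ft_force: [-6.7, -2.6, 4.2]
grip_width: 0.14
```

```bash
python3 look.py c
```

```text
t 16.825 pos [0.4484 0.2654 0.1088] psi 0.2242 tilt [-0.0044 -0.0019 -1.    ] q [ 0.027  0.206 -0.67   1.892  0.142  1.096 -2.045] F [-6.69 -2.59  4.17] T [-0.415  1.453 -0.01 ] w 0.14
shift cm [0.69 0.01 0.9 ]
spin 0.0002
```

View pics/lookc.png

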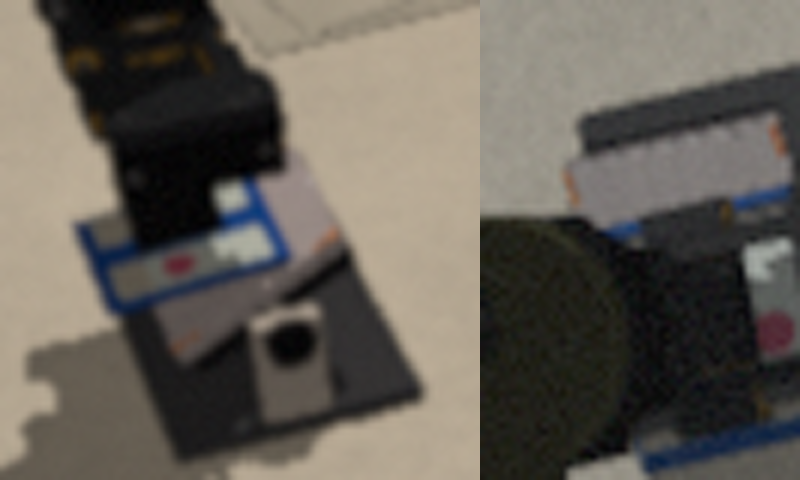

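The far edge touched too low on the slope and stuck there. I'll back off and touch it down further up the slope. From there I swing the grasp along its arc, downwards and back towards the robot.

Call:
{"api": "play_rows", "payload": {"motion": [[1,0,0,-0.8,0],[1,0,0,-1.3,0],[1,0,0,-1.3,0],[1,0.65,0,0,0],[1,0.65,0,0,0],[1,0,0,0.5,0],[1,0,0,0.5,0],[1,-0.09,0,0.22,0],[1,-0.09,0,0.22,0],[1,-0.09,0,0.22,0],[1,0,0,0,0]], "force": 6}}

```text
time: 18.3
position: [0.4603, 0.268, 0.1269]
tool_rot: [3.122, 0.351, -0.0]
ft_force: [0.1, 0.2, -0.9]
grip_width: 0.14
```

```bash
python3 look.py d
```

```text
t 18.3 pos [0.4603 0.268  0.1269] psi 0.2239 tilt [-1.e-04 -3.e-04 -1.e+00] q [ 0.029  0.207 -0.669  1.851  0.141  1.131 -2.036] F [ 0.14  0.18 -0.88] T [ 0.005  0.037 -0.017] w 0.14
shift cm [-0.54  0.    2.71]
spin -0.0001
```

View pics/lookd.png

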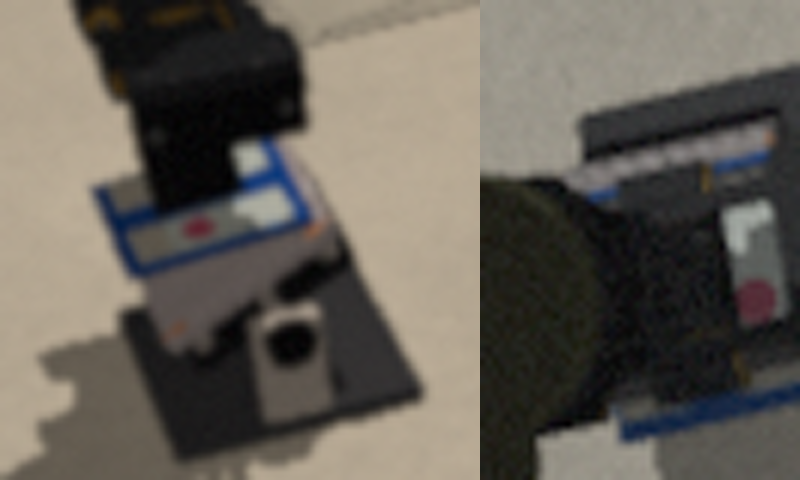

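Call:
{"api": "play_rows", "payload": {"motion": [[1,-0.11,0,0.3,0],[1,-0.11,0,0.3,0],[1,-0.11,0,0.3,0],[1,-0.11,0,0.3,0],[1,0,0,0,0]]}}

```text
time: 19.02
position: [0.4557, 0.267, 0.1147]
tool_rot: [3.122, 0.351, -0.001]
ft_force: [-0.6, -0.6, -1.0]
grip_width: 0.143
```

```bash
python3 look.py e
```

```text
t 19.025 pos [0.4557 0.267  0.1147] psi 0.224 tilt [-9.e-04 -3.e-04 -1.e+00] q [ 0.027  0.212 -0.669  1.873  0.146  1.107 -2.043] F [-0.65 -0.59 -1.04] T [ 0.018  0.147 -0.003] w 0.143
shift cm [-0.07  0.01  1.49]
spin -0.0
```

View pics/looke.png

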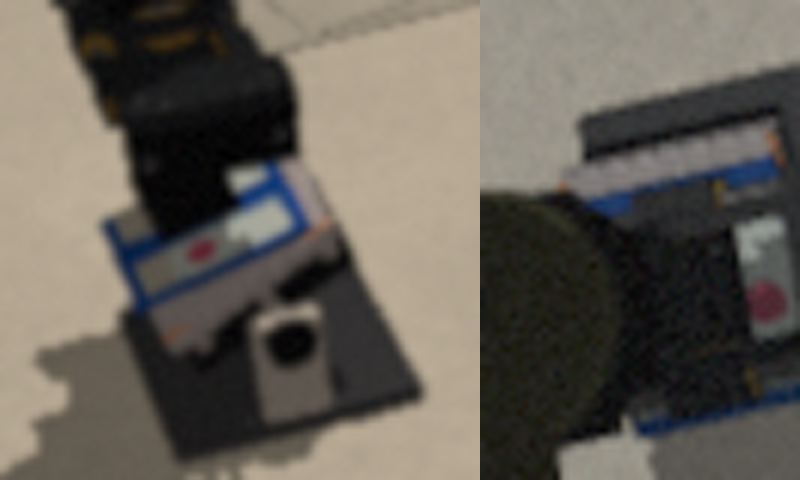

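Call:
{"api": "play_rows", "payload": {"motion": [[1,-0.11,0,0.31,0],[1,-0.11,0,0.31,0],[1,-0.11,0,0.31,0],[1,0,0,0,0],[1,0,0,0,0]]}}

```text
time: 19.75
position: [0.4525, 0.2662, 0.1055]
tool_rot: [3.122, 0.351, -0.002]
ft_force: [-0.9, 0.3, -0.8]
grip_width: 0.137
```

```bash
python3 look.py f
```

```text
t 19.75 pos [0.4525 0.2662 0.1055] psi 0.2239 tilt [-9.e-04 -5.e-04 -1.e+00] q [ 0.025  0.216 -0.668  1.889  0.15   1.088 -2.049] F [-0.94  0.3  -0.83] T [-0.123  0.199  0.041] w 0.137
shift cm [ 0.26 -0.    0.57]
spin -0.0001
```

View pics/lookf.png

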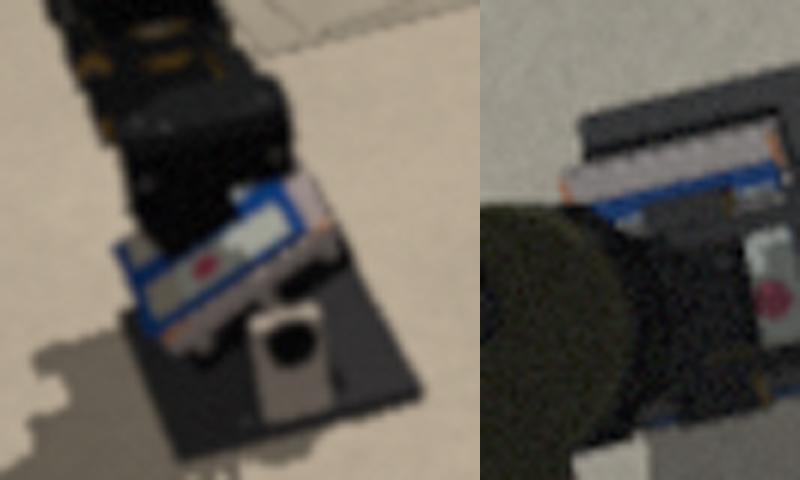

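```bash
cat > ov.py <<'E'
import sys,cv2
from h import *
k=sys.argv[1]; d=float(sys.argv[2]); dx=float(sys.argv[3]) if len(sys.argv)>3 else 0
Rm=R.from_euler('ZY',[YAW,-TILT])
def box(a,b,z): return Rm.apply(np.array([[a,b,z],[a,-b,z],[-a,-b,z],[-a,b,z]]))+np.array(P)
F=box(.05,.042,-d); A=box(.046,.038,.006-d)+Rm.apply([dx,0,0])
out=[]
for n,f,(x,y,w,h) in(("side","rs",(160,100,75,75)),("top","rt",(105,210,52,75))):
    K=8 
    im=cv2.resize(cv2.imread(f"pics/{f}{k}.png")[y:y+h,x:x+w],None,fx=7,fy=7,interpolation=2)
    raw=im.copy()
    for B,c in((F,(0,255,255)),(A,(0,255,0))):
        p=((proj(n,B)+.5-[x,y])*7).astype(int); cv2.polylines(im,[p],True,c,1)
    out.append(im); 
cv2.imwrite(f"pics/ov{k}{sys.argv[4] if len(sys.argv)>4 else ''}.png",cv2.resize(np.hstack(out)[:525],None,fx=.89,fy=.89))
E
python3 ov.py f 0; cp pics/side0.png pics/rs0.png; cp pics/top0.png pics/rt0.png; python3 ov.py 0 0
```

```text
(no output)
```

View pics/ovf.png

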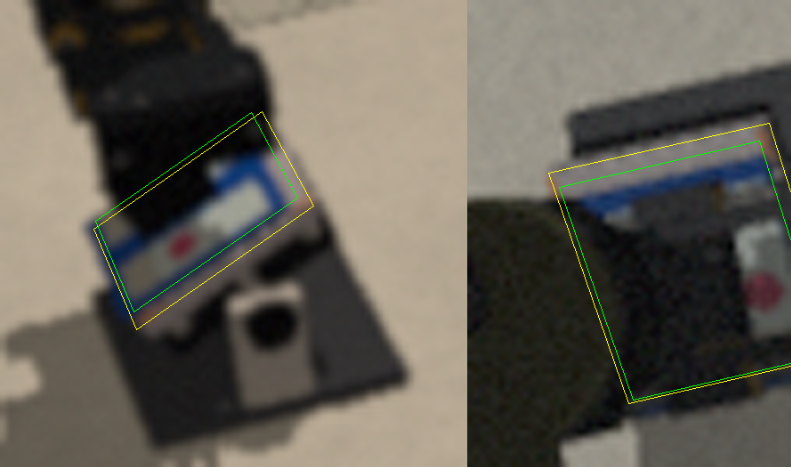

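View pics/ov0.png

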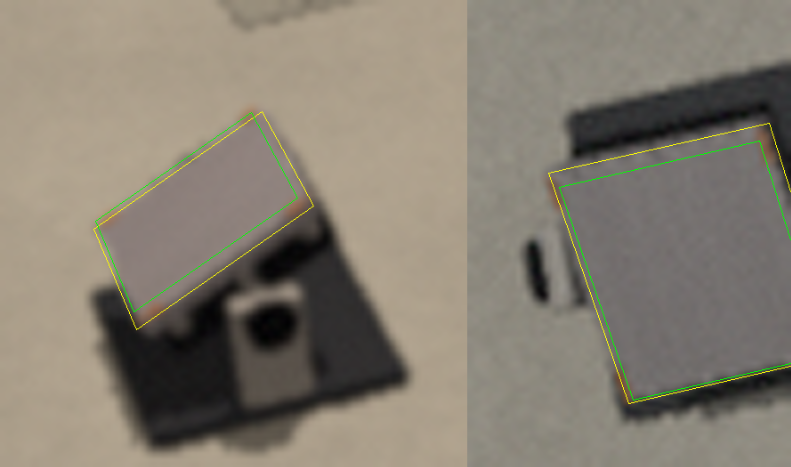

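Nearly flush, with the face fit lying well on the picture. The carrier sits about 4–6 mm too far down the slope: in the top overlay its far edge is at (760,160) against (760,141) expected. I'll lift slightly, shift up the slope, and press.

Call:
{"api": "play_rows", "payload": {"motion": [[1,-0.22,0,-0.45,0],[1,0.4,0,-0.2,0],[1,0.11,0,0.23,0],[1,0.11,0,0.22,0],[1,0.08,0,0.16,0],[1,0.08,0,0.16,0],[1,0,0,0,0],[1,0,0,0,0]]}}

```text
time: 20.85
position: [0.4579, 0.2675, 0.1043]
tool_rot: [3.121, 0.351, -0.002]
ft_force: [-1.7, -0.3, -0.5]
grip_width: 0.135
```

```bash
python3 look.py g; python3 ov.py g 0.003
```

```text
t 20.85 pos [0.4579 0.2675 0.1043] psi 0.224 tilt [-1.e-03 -6.e-04 -1.e+00] q [ 0.022  0.229 -0.665  1.878  0.159  1.088 -2.052] F [-1.72 -0.27 -0.46] T [-0.143  0.553 -0.024] w 0.135
shift cm [-0.29  0.    0.45]
spin -0.0
```

View pics/ovg.png

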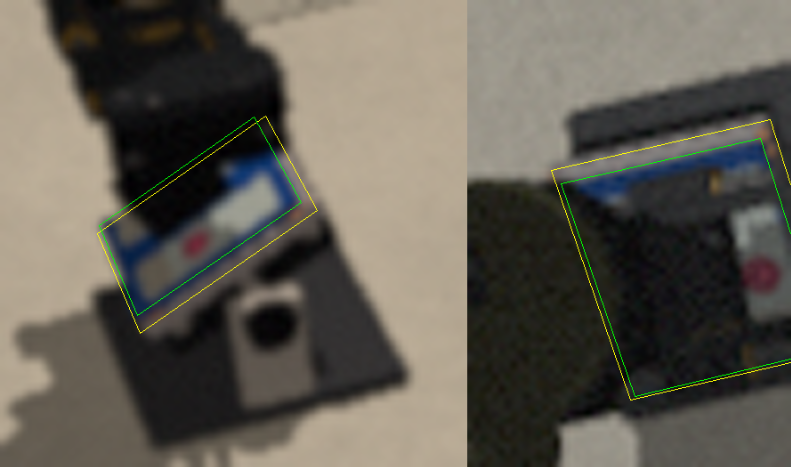

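View pics/lookg.png

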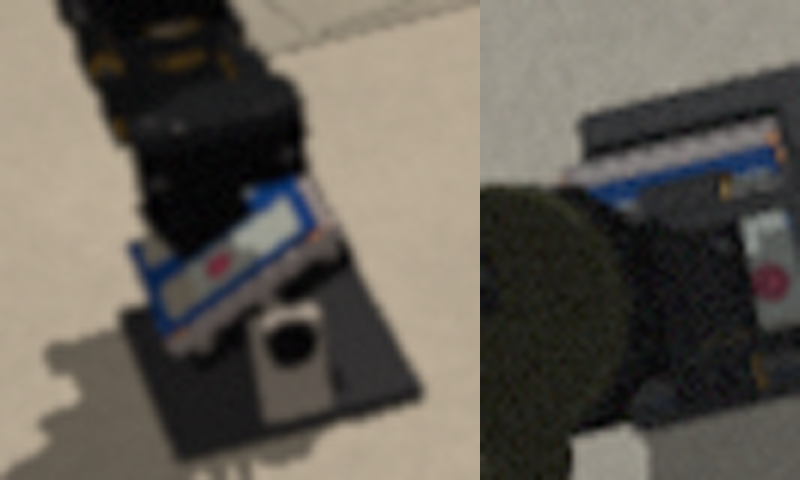

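Call:
{"api": "play_rows", "payload": {"motion": [[1,0.06,0,0.13,0],[1,0.06,0,0.13,0],[1,0,0,0,0],[1,0,0,0,0]]}}

```text
time: 21.45
position: [0.4594, 0.268, 0.102]
tool_rot: [3.122, 0.351, -0.0]
ft_force: [-3.3, -0.5, 1.5]
grip_width: 0.139
```

```bash
python3 -c "
from h import *
go(None)
n=R.from_euler('ZY',[YAW,-TILT]).apply([0,0,1]); print(n, ctrl.get_state()['ft_force']@n)"
```

```text
t 21.45 pos [0.4594 0.268  0.102 ] psi 0.2239 tilt [-3.e-04 -1.e-04 -1.e+00] q [ 0.02   0.235 -0.664  1.878  0.163  1.084 -2.054] F [-3.3  -0.52  1.46] T [-0.167  0.777 -0.03 ] w 0.139
[-0.42935871 -0.09781789  0.89782112] 2.783247439627768
```

Call:
{"api": "play_rows", "payload": {"motion": [[1,0.06,0,0.13,0],[1,0.06,0,0.13,0],[1,0,0,0,0],[1,0,0,0,0]]}}

```text
time: 21.95
position: [0.4607, 0.2682, 0.0994]
tool_rot: [3.122, 0.351, 0.0]
ft_force: [-4.5, -1.3, 4.3]
grip_width: 0.137
```

```bash
python3 look.py h; python3 ov.py h 0.004;python3 -c "
from h import *
n=R.from_euler('ZY',[YAW,-TILT]).apply([0,0,1]); print(n, ctrl.get_state()['ft_force']@n)"
```

```text
t 21.95 pos [0.4607 0.2682 0.0994] psi 0.2239 tilt [ 0.e+00 -1.e-04 -1.e+00] q [ 0.019  0.241 -0.663  1.877  0.167  1.079 -2.056] F [-4.53 -1.27  4.3 ] T [-0.278  0.91   0.011] w 0.137
shift cm [-0.59  0.02 -0.03]
spin -0.0001
[-0.42935871 -0.09781789  0.89782112] 6.165868451720902
```

View pics/ovh.png

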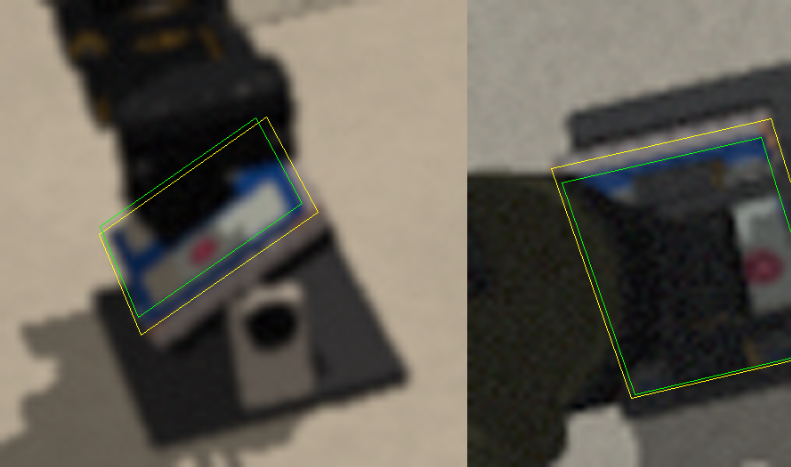

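Call:
{"api": "play_rows", "payload": {"motion": [[1,-0.09,0,0.05,0],[1,-0.09,0,0.05,0],[1,0,0,0,0],[1,0,0,0,0]], "force": 4}}

```text
time: 22.55
position: [0.4608, 0.2683, 0.0993]
tool_rot: [-3.121, -0.35, -0.006]
ft_force: [-1.8, -0.7, 6.2]
grip_width: 0.138
```

```bash
python3 look.py i; python3 ov.py i 0.006;python3 -c "
from h import *
import cv2
n=R.from_euler('ZY',[YAW,-TILT]).apply([0,0,1]); print(n, ctrl.get_state()['ft_force']@n)
im=cv2.imread('pics/rsi.png')[118:160,165:225]; cv2.imwrite('pics/big_i.png',cv2.resize(im,None,fx=13,fy=13,interpolation=2))"
```

```text
t 22.55 pos [0.4608 0.2683 0.0993] psi 0.2236 tilt [ 0.0037  0.0014 -1.    ] q [ 0.019  0.238 -0.663  1.881  0.167  1.074 -2.057] F [-1.8  -0.69  6.24] T [-0.141  0.336 -0.025] w 0.138
shift cm [-0.59  0.02 -0.05]
spin -0.0004
[-0.42935871 -0.09781789  0.89782112] 6.104702736025214
```

View pics/big_i.png

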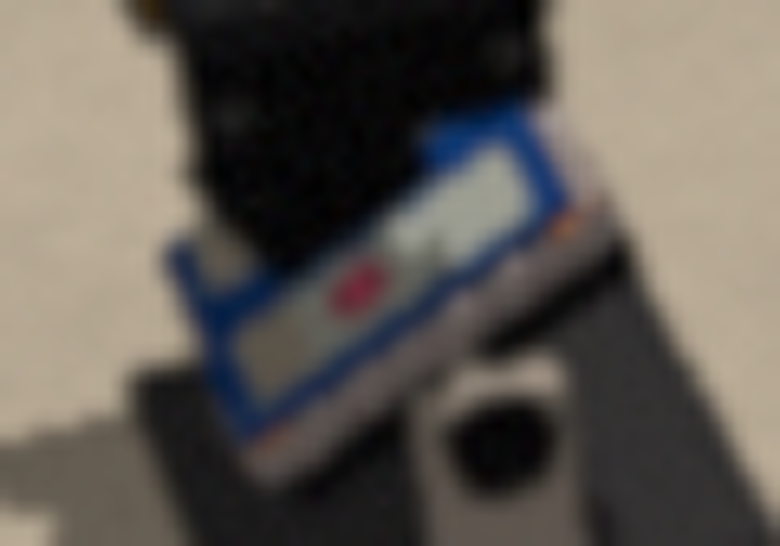

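View pics/ovi.png

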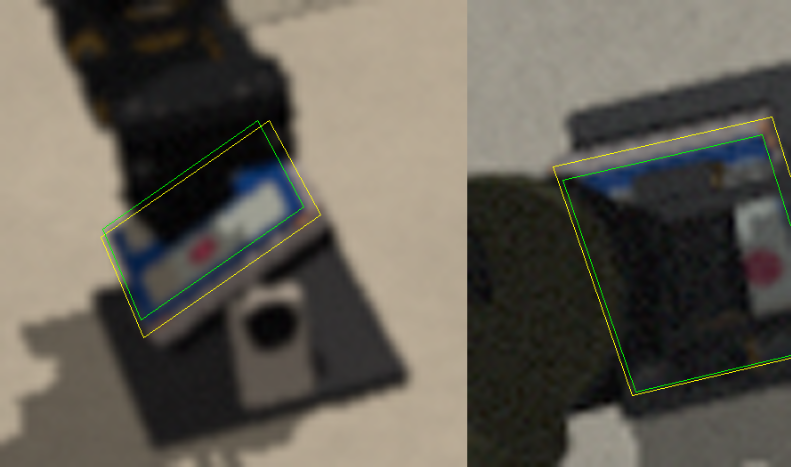

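```bash
python3 -c "
import cv2
t=cv2.imread('pics/rti.png')[222:255,108:160]; cv2.imwrite('pics/bt.png',cv2.resize(t,None,fx=15,fy=15,interpolation=2))
s=cv2.imread('pics/rs0.png')[118:160,165:225]; cv2.imwrite('pics/bs0.png',cv2.resize(s,None,fx=13,fy=13,interpolation=2))"
```

```text
(no output)
```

View pics/bt.png

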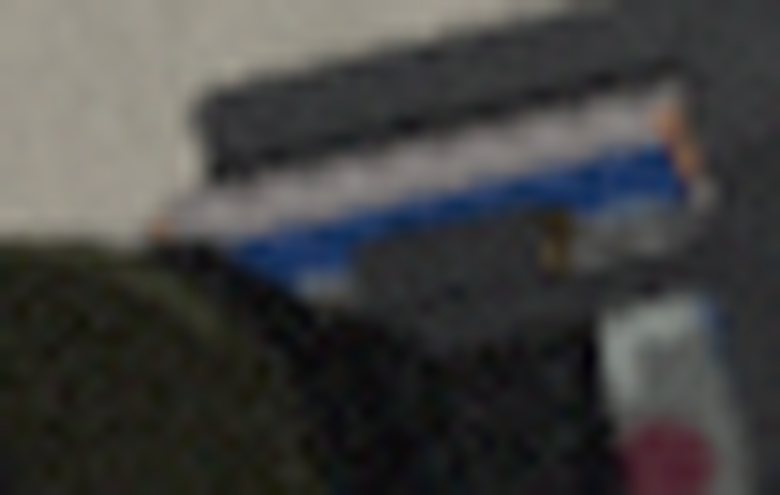

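View pics/bs0.png

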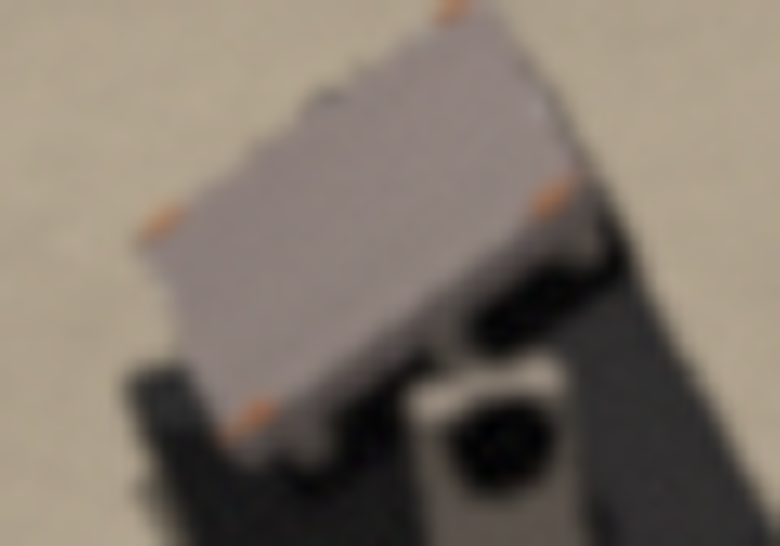

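Call:
{"api": "play_rows", "payload": {"motion": [[1,0,0,0,0],[1,0,0,0,0],[1,0,0,0,0],[1,0,0,0,0],[1,0,0,0,0],[1,0,0,0,0]], "force": 10}}

```text
time: 23.4
position: [0.4608, 0.2682, 0.0993]
tool_rot: [-3.121, -0.35, -0.006]
ft_force: [-1.2, 0.0, 5.5]
grip_width: 0.134
```

```bash
python3 -c "
from h import *
n=R.from_euler('ZY',[YAW,-TILT]).apply([0,0,1])
import cv2
L=[]
for k in range(6):
    im=optics.get_image('side' if k%2 else 'top'); s=ctrl.get_state(); L.append(np.r_[s['ft_force'],s['torque'],s['position']*1000])
    cv2.imwrite('pics/fin%d.png'%(k%2),im[:,:,::-1])
L=np.array(L); print(L.round(2)); print(L.mean(0).round(3),L[:,:3].mean(0)@n, s['grip_width'])
a=cv2.imread('pics/fin1.png'); cv2.imwrite('pics/fin.png',np.hstack([cv2.resize(a[118:160,165:225],(600,420),interpolation=2)]))
cv2.imwrite('pics/finl.png',cv2.resize(a[260:350,210:310],None,fx=5,fy=5))
"
```

```text
[[-1.0200e+00 -3.4000e-01  5.9400e+00 -1.8000e-01  3.6000e-01  3.0000e-02
   4.6078e+02  2.6825e+02  9.9300e+01]
 [-6.4000e-01 -1.3300e+00  6.2200e+00 -1.4000e-01  3.6000e-01 -0.0000e+00
   4.6077e+02  2.6825e+02  9.9260e+01]
 [-2.4000e-01 -6.4000e-01  6.0700e+00 -2.1000e-01  3.3000e-01  7.0000e-02
   4.6078e+02  2.6824e+02  9.9290e+01]
 [-1.1400e+00 -1.6000e+00  5.5400e+00 -1.4000e-01  3.3000e-01  2.0000e-02
   4.6075e+02  2.6827e+02  9.9280e+01]
 [-1.4000e+00  3.0000e-02  5.1900e+00 -1.6000e-01  3.8000e-01  1.0000e-02
   4.6079e+02  2.6826e+02  9.9310e+01]
 [-1.7800e+00 -3.2000e-01  6.0400e+00 -1.6000e-01  3.9000e-01 -0.0000e+00
   4.6078e+02  2.6826e+02  9.9300e+01]]
[-1.03700e+00 -7.01000e-01  5.83300e+00 -1.66000e-01  3.58000e-01
  2.00000e-02  4.60774e+02  2.68254e+02  9.92890e+01] 5.750508480195737 0.13484237624909806
```

View pics/fin.png

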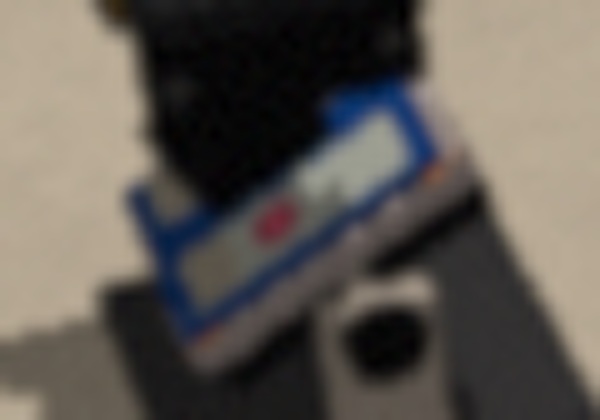

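View pics/finl.png

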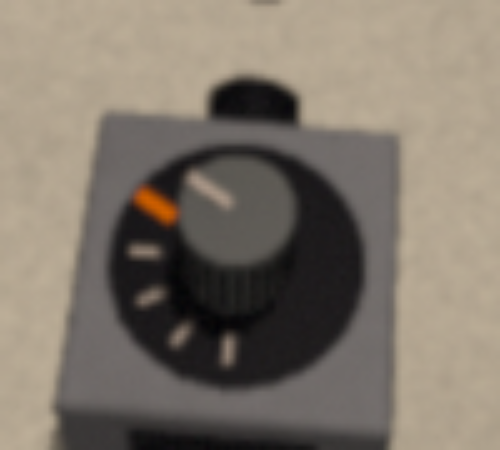

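View pics/fin0.png

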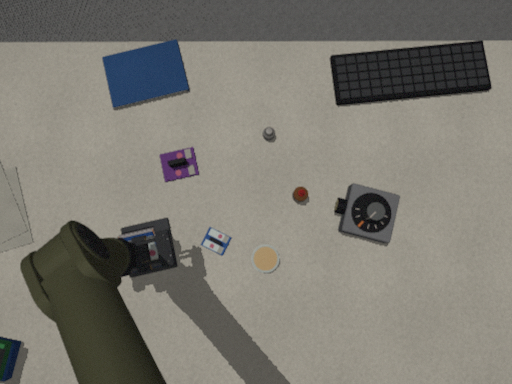

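Call:
{"api": "play_rows", "payload": {"motion": [[1,0.08,0,-0.03,0],[1,0,0,0,0],[1,0,0,0,0],[1,0,0,0,0]], "force": 6}}

```text
time: 24.2
position: [0.4608, 0.2683, 0.0992]
tool_rot: [-3.121, -0.351, -0.004]
ft_force: [-2.3, -0.8, 4.9]
grip_width: 0.138
```

```bash
cat > cop.py <<'E'
from h import *
n=R.from_euler('ZY',[YAW,-TILT]).apply([0,0,1])
L=[]
for k in range(16):
    optics.get_image('side'); s=ctrl.get_state(); L.append(np.r_[s['ft_force'],s['torque'],s['position']*1000])
L=np.array(L).mean(0); print(L.round(3),"Fn",L[:3]@n)
c,q=np.cos(YAW),np.sin(YAW); Fx=c*L[0]+q*L[1]; Ty=-q*L[3]+c*L[4]; Fz=L[2]+.9
print("Fx",Fx,"Ty",Ty,"rx",[(-Ll*Fx-Ty)/Fz for Ll in(.23,.249,.27)],s["time"])
E
python3 cop.py
```

```text
[-2.30200e+00 -8.07000e-01  5.45000e+00 -1.71000e-01  4.86000e-01
  1.00000e-02  4.60837e+02  2.68258e+02  9.91940e+01] Fn 5.960572530420026
Fx -2.4233986802239893 Ty 0.5115129418485317 rx [np.float64(0.0072230727719050985), np.float64(0.014473832429715512), np.float64(0.022487829946242835)] 25.0
```

```bash
python3 -c "
from bench import ticket
print(ticket.close_job())"
```

```text
the job is handed in; nothing more can be done
None
```

I turned the collar from 2 to 4. Then I picked up the large blue carrier by its fin and pressed it onto the sloped stage face. I handed the job in at about 25 s, still gripping with 6 N and still pressing. No verdict was reported.

**How it went:** The tool can only point straight down, so I pivoted the carrier in a light grip by resting its far edge on the slope. The first touch-down stuck too low on the slope, so I backed off and did it again.

**Last checks:**
- **Collar:** the pointer lines up with the orange mark in both views.
- **Press:** about 6.8 N along the face normal, which works out to about 6 mm of travel.
- **Flush:** the load sits within about 1 cm of the face centre and the sideways force is near zero, so the carrier should be lying flat. I did not measure the angle directly, and the load position depends on a sensor distance I estimated.
- **Bystanders:** the dish, bottle and objective stand where they were in the pictures.

**Disagreement:** From the arm's position, assuming no slip on the fin, the carrier would be about 5 mm too far up the slope. The pictures put it 1 to 4 mm too far down. I put the difference down to the fin slipping in the grip during the stuck touch-down, and went by the pictures. Both values are within the 10 mm limit.

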